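Pull the wrongly packed battery from the case

TASK

Open the packing case by squeezing the two sprung tabs of its clasp while lifting, and swing the lid upright or beyond so that it stays open. The white layout plate at the case's left end shows, pocket for pocket in the same order, whether a long or a short battery pack belongs there: take out the one pack that does not match its mark and lay it flat, right way up, in the steel rework tray without dropping it. Leave the correct packs in their pockets, the lid open, and the other things on the bench where they are.

Things in the scene. Friction and masses are not known exactly. Their poses are not given: they have to be found in the camera images.
- case: grey plastic packing case fixed to the bench, outer 104 (x) x 224 (y) x 45 mm high, walls 4 mm, floor top 5 mm above the bench; origin at the centre of its underside, x towards the hinge (away from the robot), y left, z up. A white layout plate, 104 x 204 (y) x 6 mm, is fixed at its left (+y) end; each pocket's mark lies exactly 215 mm to the left (case +y) of the pocket
- pocket_mid (a point): floor of the middle of three pockets in a row along the case's y, 62 mm apart; each holds one pack lying along x. Ribs, tops 17 mm above the bench, hold a pack's sides with 1.5 mm play near both ends; within 20 mm of the pocket's middle (in x) there are none, so that fingers have 30 mm on both sides of a pack, down to the case floor
- lid (a joint): angle of the lid about the hinge on the case's far top rim, rad: 0 shut (start), pi/2 upright, 2.0 at its stop leaning away. Stiff hinge: the lid stays where it is left, moving it takes about 2 N at the clasp. Grey lid 108 mm deep, 224 wide, 6 thick; from 0 it cannot open unless both tabs of the clasp are pressed in
- lid_hinge (a point): point on the hinge axis at the middle of the case's width, 52 mm from the case's centre along its x, 45.5 mm above the bench; the axis is the case's y
- clasp (a point): centre of the squeeze clasp, a 14 mm thick tongue standing out 50 mm from the lid's near edge, moving with the lid: 140 mm from the hinge line, 3 mm above it when shut (48.5 mm above the bench). A sprung tab on each side (+y, -y), 34 mm long: 46 mm across free, 32 mm pressed. Pinched across y it can pivot between the fingers as the lid turns; with the lid upright it points up
- tab_left (a joint): how far the tab on the +y side of the clasp is pressed in, m: 0 out, 0.007 fully in; frees the lid from 0.003; spring 2 N at the start to 6 N fully in
- tab_right (a joint): the same for the tab on the -y side
- mark_long_1: a long pack belongs here: fixed black flat raised mark on the white layout plate, 86 mm in x, 32 mm in y, 4 mm thick; origin at the centre of its underside, 6 mm above the table; axes as the case's
- mark_long_2: a long pack belongs here: fixed black flat raised mark on the white layout plate, 86 mm in x, 32 mm in y, 4 mm thick; origin at the centre of its underside, 6 mm above the table; axes as the case's
- mark_short: a short pack belongs here: fixed black flat raised mark on the white layout plate, 56 mm in x, 32 mm in y, 4 mm thick; origin at the centre of its underside, 6 mm above the table; axes as the case's
- pack_long_mid (a point): long battery pack, 86 (x) x 32 (y) x 30 mm high, 0.17 kg. Loose, black plastic, grey label and four small brass contacts on top. This point is its centre, half-way up (about 20 mm above the bench in the case); z points up, x along its length
- pack_short_1_mid (a point): one of two identical short battery packs, 56 (x) x 32 (y) x 30 mm high, 0.11 kg. Loose, black plastic, grey label and four small brass contacts on top. This point is its centre, half-way up (about 20 mm above the bench in the case); z points up, x along its length
- pack_short_2_mid (a point): the other short battery pack, 56 (x) x 32 (y) x 30 mm high, 0.11 kg. Loose, black plastic, grey label and four small brass contacts on top. This point is its centre, half-way up (about 20 mm above the bench in the case); z points up, x along its length
- tray: steel rework tray fixed to the bench, open on top, outer size 150 (x) x 130 (y) x 28 mm high, walls 4 mm, floor top about 4 mm above the bench; origin at the centre of its underside
- tape: bystander: roll of brown tape lying flat, 90 mm across, 24 mm high; origin at the centre of its underside
- driver_grip (a point): bystander: black screwdriver lying on the bench; point on its handle
- meter: bystander: grey multimeter lying flat, 140 x 75 x 32 mm (40 mm over its dial); origin at the centre of its underside
Mind the look-alikes: they are no part of the job. Of the things shaped like the tray, the steel one is meant.

How it is judged:
On the way, in this order (a step that is already met when the one before it is completed fails the run):
1. the lid is open, upright or beyond (value of joint lid above 1.4 rad), for 0.2 s.
2. the wrongly packed pack has been lifted clear of the case (height (world z) of any of pack_short_1_mid, pack_short_2_mid above 0.075 m and value of joint lid above 1.4 rad), for 0.1 s.
At the end, for the whole second after the job is handed in: Lid open (above 1.4 rad); the mismatched pack at rest on the rework tray's floor, flat and right way up (0.15 rad), its centre within 60 mm (x) and 55 mm (y) of the tray's centre; the two matching packs in their pockets, within 25 mm of their start (value of joint lid above 1.4 rad and distance of pack_long_mid from where it was at the start of the episode below 0.025 m and ((x of pack_short_1_mid in the frame of tray between -0.06 and 0.06 m and y of pack_short_1_mid in the frame of tray between -0.055 and 0.055 m and z of pack_short_1_mid in the frame of tray below 0.024 m and angle between pack_short_1_mid's own z axis and vertical below 0.15 rad and linear speed of pack_short_1 below 0.02 m/s and x of pack_short_2_mid in the frame of mark_short between -0.03 and 0.03 m and y of pack_short_2_mid in the frame of mark_short between -0.235 and -0.195 m and z of pack_short_2_mid in the frame of mark_short below 0.039 m and distance of pack_short_2_mid from where it was at the start of the episode below 0.025 m) or (x of pack_short_2_mid in the frame of tray between -0.06 and 0.06 m and y of pack_short_2_mid in the frame of tray between -0.055 and 0.055 m and z of pack_short_2_mid in the frame of tray below 0.024 m and angle between pack_short_2_mid's own z axis and vertical below 0.15 rad and linear speed of pack_short_2 below 0.02 m/s and x of pack_short_1_mid in the frame of mark_short between -0.03 and 0.03 m and y of pack_short_1_mid in the frame of mark_short between -0.235 and -0.195 m and z of pack_short_1_mid in the frame of mark_short below 0.039 m and distance of pack_short_1_mid from where it was at the start of the episode below 0.025 m))); the robot touches nothing.
It fails at once if a correct pack is lifted out of its pocket (height (world z) of pack_long_mid above 0.045 m or not ((x of pack_short_1_mid in the frame of mark_short between -0.03 and 0.03 m and y of pack_short_1_mid in the frame of mark_short between -0.235 and -0.195 m and z of pack_short_1_mid in the frame of mark_short below 0.039 m) or (x of pack_short_2_mid in the frame of mark_short between -0.03 and 0.03 m and y of pack_short_2_mid in the frame of mark_short between -0.235 and -0.195 m and z of pack_short_2_mid in the frame of mark_short below 0.039 m))).
It fails at once if a short pack is dropped (falls free of the fingers faster than 0.7 m/s, some 25 mm) ((linear speed of pack_short_1 above 0.7 m/s and contact force between the fingers and pack_short_1 below 0.05 N) or (linear speed of pack_short_2 above 0.7 m/s and contact force between the fingers and pack_short_2 below 0.05 N)).
It fails at once if a bystander (tape, screwdriver, multimeter) is shifted by more than 30 mm (distance of any of tape, driver_grip, meter from where it was at the start of the episode above 0.03 m).
It also fails if it takes over 51 s, if anything falls off the work surface, if the arm or the gripper's body presses on something with over 40 N, if the wrist force passes 120 N, or if a joint passes its speed limit or range.

ROBOT

A 6-joint arm with a two-finger parallel gripper is mounted at the origin on the work surface. World frame = base frame: x ahead of the robot, y to its left, z up, the work surface at z = 0. Lengths are in m, angles in rad, forces in N, time in s.
With the tool pointing down it reaches from about 0.275 to 1 m from the base axis. Payload 8.4 kg.
Tool frame: the origin (TCP) lies on the mounting face of the last link; the fingertips stand 173 mm ahead of it and the grasp point (between the pads) lies 155 mm ahead of it; z points along the fingers, y is the line along which they close (so a half turn about z gives the same grasp; the last joint's range is limited). The gripper opens to 85 mm and grips with 20 to 120 N. Pads are 22 mm wide; open, the fingers measure 114 mm over their backs; the gripper's body (76 mm by 85 mm) begins 54 mm behind the grasp point. The pads swing forward as they close: fully open they stand 13 mm farther back than shut.
Start: joints at [-1.327, 0.353, 1.633, -0, 1.155, -0.002], TCP at [0.152, -0.606, 0.405] pointing down, gripper open.
Joint ranges: [-2.63, 2.63], [-0.92, 2.1], [0.06, 2.66], [-1.3, 4.44], [0, 2.69], [-3.02, 3.02]. Speed limits (rad/s): [2.22, 2.22, 2.79, 3.14, 3.14, 3.14].

INTERFACE

Orientations are given as a unit quaternion [x, y, z, w].
In Python, from workcell import robot, read_camera, silhouettes gives the robot as it stands. The module is installed in compiled form; this text tells all that it offers.
- The arm moves only by the tool jog_arm, never from a script. Its argument "targets" is text: rows parted by semicolons, each of 4 numbers parted by spaces: the shift along the tool's x, y, z in mm, then the turn about the tool's z in rad. A call has 1 to 8 rows; each row shifts and turns the commanded pose from where the row before left it, along the tool's axes as they then stand; what a row does not reach is not made up. A row lasts 1/8 s, in which the tool goes at most 62.5 mm and 10.7 degrees, less where a joint would pass 70% of its speed; a pose out of reach is approached as far as the arm can. A call with a gripper value outside its range is refused whole. "hand" is the finger opening in mm, from 0 to 85.4, set as the call begins (left out, the last holds). The fingers move at their own pace and stop on an object; "grip_force" is the grip in N (left out, the last holds). Time passes only in rows, so rows that do not move let the fingers close. It gives the time, the measured TCP pose, the force, the opening and the grip force at its end, in the units of the state.
- robot.observe(): the state, without advancing time (a new reading comes with each control period).
- read_camera(name): name is "side" or "top"; returns a dict with "frame" (480x640x3 uint8, red, green, blue), "vfov" (degrees; the focal length in pixels is half the picture's height over the tangent of half this angle, whatever the lens; pixels are square), "cx", "cy" (the principal point, pixels), "dist_coeffs" ([k1, k2, p1, p2, k3] as OpenCV has them; the pictures are not rectified), "R" (3x3) and "t" (3): a world point X has camera coordinates R X + t. Camera axes: x right, y down, z forward; pixel columns grow to the right and rows downward; lengths in m; the calibration is good to about 2 mm. A picture is of the moment at which its call begins. There is no depth.
- robot.sign_off(): hands the job in; it is judged then, once.
Trained networks look in a picture, given as the dict that the camera call returned (one of the last four; its "shot" number tells which), for a name from the list of things; names that differ only in an ending like _2 or _b are one class to them, and where a whole thing is asked for, a point or a joint stands for the part that bears it (a point fixed in the world has none). Each returns a list of dicts, best first, with "score" (0 to 1); they miss things now and then, are a little off and sometimes report something else, mostly with a low value. They report only what shows in the picture. A call takes as long as a camera call. They do not tell look-alikes from the thing itself.
- silhouettes(thing, picture): "region" (480x640 bool, what is visible of it) and "rect" ([left, top, right, bottom] in pixels, round what is visible of it).
The state is a dict: "clock": time; "joint_positions": joint angles; "qvel": joint speeds; "effort": joint torques, N m; "tcp_pos": TCP position; "orientation": TCP orientation; "contact_force": force on the tool from outside, world axes, zero at the start; "wrist_torque": the same for the moment, N m; "gripper_width": finger opening in m; "grip_force": force on a finger pad.
Only numpy, scipy, OpenCV 4.12 (cv2) and the standard library are available. Lean on these libraries where they do the work, as an engineer would, in place of code of your own. Each camera call takes 0.05 s, during which the arm holds its last target. There are 200 camera calls.

## Working session

There is one attempt and no reset: what is moved stays moved. The work goes in short steps, Python scripts to look and compute and a tool call to move; the robot and the scene stay as the last step left them, time stands still between calls to the robot, and variables do not carry over. Pictures are saved under pics/ and viewed, at most 10 in all, crops included, and the job is handed in when it is done.

Besides the shell and the picture viewer there is one more tool, called after "Request:" by a JSON object that holds its "name" and its "arguments". jog_arm: Moves the arm, as the interface text tells. Its arguments: {"type":"object","properties":{"targets":{"type":"string"},"hand":{"type":"number"},"grip_force":{"type":"number"}},"required":["targets"]}

```bash
mkdir -p pics; cat > h.py <<'E'
import numpy as np,cv2
from workcell import robot,read_camera,silhouettes
def K(p):
    f=240/np.tan(np.radians(p["vfov"])/2); return np.array([[f,0,p["cx"]],[0,f,p["cy"]],[0,0,1.]])
def w(p,uv,z):
    "pixel -> world on plane z"
    q=cv2.undistortPoints(np.array(uv,float).reshape(-1,1,2),K(p),np.array(p["dist_coeffs"],float)).reshape(-1,2)
    R=np.array(p["R"]);t=np.array(p["t"]);c=-R.T@t
    d=np.c_[q,np.ones(len(q))]@R
    return c+d*((z-c[2])/d[:,2])[:,None]
def px(p,X):
    R=np.array(p["R"]);
    return cv2.projectPoints(np.array(X,float).reshape(-1,1,3),cv2.Rodrigues(R)[0],np.array(p["t"],float),K(p),np.array(p["dist_coeffs"],float))[0].reshape(-1,2)
def save(p,n): cv2.imwrite("pics/"+n+".png",p["frame"][:,:,::-1])
E
python3 - <<'E'
from h import *
np.set_printoptions(precision=4,suppress=True)
a=read_camera("top");b=read_camera("side");save(a,"top0");save(b,"side0")
for p in(a,b): print(-np.array(p["R"]).T@p["t"],p["vfov"],p["dist_coeffs"])
o=robot.observe();print(o["clock"],o["tcp_pos"],o["orientation"],o["gripper_width"])
for n in("tray","case","clasp","mark_short","mark_long_1","lid"):
    for s in silhouettes(n,a)[:4]: print(n,s["score"],s["rect"])
E
```

```text
[ 0.3749 -0.0334  1.1779] 54.73245301721219 [0.0045 0.     0.     0.     0.    ]
[0.1597 1.0138 1.074 ] 42.29836097394306 [0.0597 0.     0.     0.     0.    ]
0.1 [ 0.152 -0.606  0.404] [ 0.9925  0.1226 -0.0001 -0.0006] 0.08508548427283855
tray 0.93 [405.2, 218.9, 473.1, 296.9]
tray 0.85 [201.7, 256.9, 277.4, 331.7]
tray 0.67 [439.0, 313.4, 502.6, 380.4]
tray 0.61 [313.0, 254.4, 389.9, 332.4]
case 0.83 [169.7, 196.3, 340.3, 262.0]
clasp 0.87 [249.6, 195.7, 340.1, 261.1]
mark_short 0.69 [228.6, 208.2, 243.1, 231.6]
mark_short 0.52 [287.1, 243.7, 290.7, 260.1]
mark_long_1 0.83 [179.8, 203.1, 196.3, 241.7]
mark_long_1 0.63 [207.1, 205.6, 218.6, 237.9]
lid 0.65 [248.8, 193.0, 341.7, 262.7]
```

View pics/top0.png

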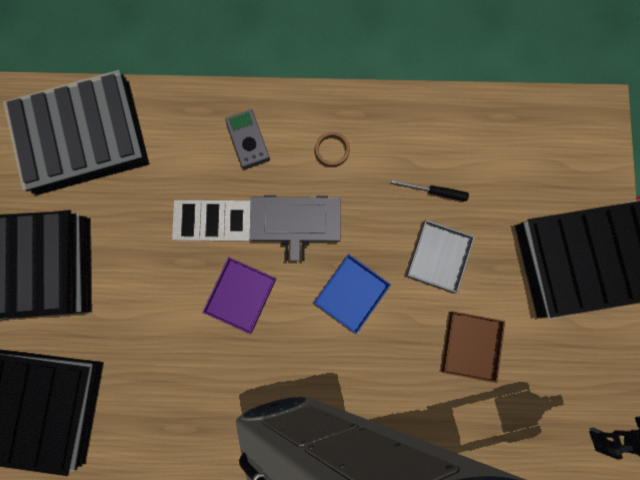

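View pics/side0.png

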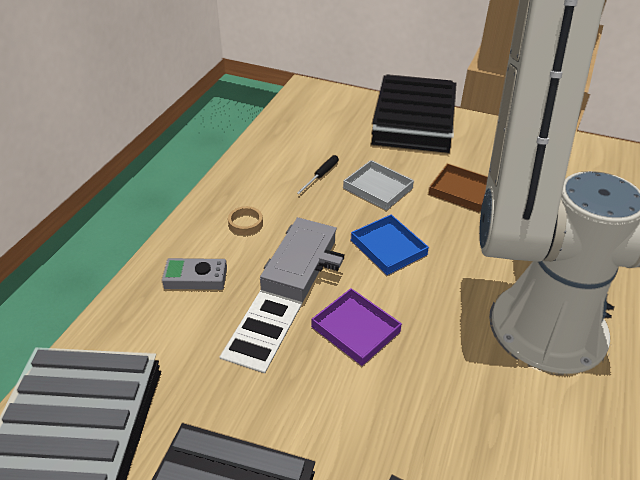

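Top view: the steel tray is the silver one at (440,257). The trays that could be mistaken for it are purple (240,295), blue (351,294) and brown (472,346). The case lid is at (295,218), the clasp at (295,250), and the marks at (188,220) long, (213,220) long and (237,220) short. I'll measure and make one close crop to check.

```bash
python3 - <<'E'
from h import *
np.set_printoptions(precision=4,suppress=True)
a=read_camera("top")
g=cv2.cvtColor(a["frame"],cv2.COLOR_RGB2GRAY)
# marks: dark blobs inside the plate
m=(g[195:245,172:250]<75).astype(np.uint8)
n,l,s,c=cv2.connectedComponentsWithStats(m)
M=[]
for i in range(1,n):
    if s[i,4]>100:
        M.append(w(a,c[i]+[172,195],.010)[0]);print("mark",s[i],M[-1])
M=np.array(sorted(M,key=lambda r:-r[1]));d=M[0]-M[2];yaw=np.arctan2(-d[0],d[1]);print("yaw",yaw,np.linalg.norm(d))
ex=np.array([np.cos(yaw),np.sin(yaw),0]);ey=np.array([-np.sin(yaw),np.cos(yaw),0])
C=M.mean(0)-.215*ey;C[2]=0;print("case",C)
P=lambda x,y,z:C+ex*x+ey*y+[0,0,z]
for sh in silhouettes("tray",a)[:1]:
    r=cv2.minAreaRect(np.argwhere(sh["region"])[:,::-1].astype(np.float32));bx=cv2.boxPoints(r)
    W=w(a,bx,.028);print("tray",W.mean(0),W[:,:2],[np.linalg.norm(W[i]-W[i-1]) for i in range(4)])
im=a["frame"].copy()
pts=[P(x,y,.0515) for x,y in((-56,-112),(-56,112),(52,112),(52,-112))] if 0 else [P(x/1e3,y/1e3,.0515) for x,y in((-56,-112),(-56,112),(52,112),(52,-112))]
pts+=[P(-.088,0,.055),P(-.088,.023,.05),P(-.088,-.023,.05)]
im=im[170:310,160:490];im=cv2.resize(im,None,fx=2.4,fy=2.4,interpolation=cv2.INTER_CUBIC)
for q in px(a,pts): cv2.circle(im,tuple(int(v) for v in (q-[160,170])*2.4),3,(255,0,0),1)
cv2.imwrite("pics/crop1.png",im[:,:,::-1])
print("clasp",P(-.088,0,.0485))
E
```

```text
mark [  9   9  14  32 395] [0.5826 0.3085 0.01  ]
mark [ 34   9  13  32 381] [0.5836 0.2468 0.01  ]
mark [ 59  15  12  21 245] [0.5842 0.1849 0.01  ]
yaw 0.012552759349446432 0.12368084671103696
case [0.5862 0.0318 0.    ]
tray [ 0.4992 -0.3304  0.028 ] [[ 0.4456 -0.2408]
 [ 0.5939 -0.2905]
 [ 0.5522 -0.421 ]
 [ 0.4053 -0.3694]] [np.float64(0.13472315801931317), np.float64(0.1564231366541008), np.float64(0.13700202838052525), np.float64(0.15571360655373778)]
clasp [0.4982 0.0307 0.0485]
```

View pics/crop1.png

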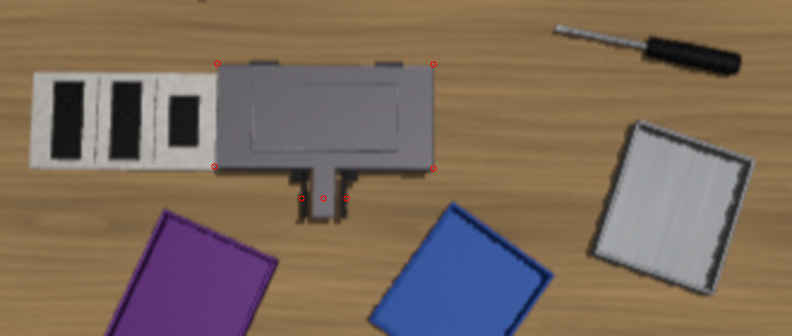

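The points projected from the measured pose land on the lid and clasp corners, and the silver tray at about (672,208) in the crop is the steel one. The short mark is the right-hand pocket. Next I approach the clasp.

Request:
{"name": "jog_arm", "arguments": {"targets": "0 0 0 0.117; 0 0 0 0.116; 29.5 -52.7 0 0; 29.5 -52.7 0 0; 29.5 -52.7 0 0; 29.5 -52.7 0 0; 29.5 -52.7 0 0; 29.5 -52.7 0 0", "hand": 70, "grip_force": 30}}

```text
clock: 1.5
tcp_pos: [0.3256, -0.2861, 0.405]
orientation: [1.0, 0.006, 0.0, 0.0]
contact_force: [0.5, 0.4, 0.3]
gripper_width: 0.07
grip_force: 0.0
```

Request:
{"name": "jog_arm", "arguments": {"targets": "29.5 -52.7 15 0; 29.5 -52.7 15 0; 29.5 -52.7 15 0; 29.5 -52.7 15 0; 29.5 -52.7 20 0; 29.5 -52.7 20 0; 0 0 0 0; 0 0 0 0"}}

```text
clock: 2.5
tcp_pos: [0.4967, 0.0288, 0.3053]
orientation: [1.0, 0.007, -0.0, 0.0]
contact_force: [-0.7, -0.0, 0.4]
gripper_width: 0.07
grip_force: 0.0
```

Request:
{"name": "jog_arm", "arguments": {"targets": "1 -2 30 0; 0 0 30 0; 0 0 25 0; 0 0 16 0; 0 0 0 0; 0 0 0 0"}}

```text
clock: 3.25
tcp_pos: [0.4983, 0.0305, 0.2052]
orientation: [1.0, 0.006, 0.001, -0.0]
contact_force: [0.3, -0.5, -0.7]
gripper_width: 0.0703
grip_force: 0.0
```

Request:
{"name": "jog_arm", "arguments": {"targets": "0 0 0 0; 0 0 0 0; 0 0 0 0; 0 0 0 0; 0 0 0 0; 0 0 0 0", "hand": 28}}

```text
clock: 4.0
tcp_pos: [0.4981, 0.0313, 0.2053]
orientation: [1.0, 0.006, 0.0, -0.0]
contact_force: [-2.3, 3.8, 9.3]
gripper_width: 0.0282
grip_force: 15.4
```

```bash
python3 - <<'E'
from h import *
b=read_camera("side");im=b["frame"][150:330,220:440]
cv2.imwrite("pics/s1.png",cv2.resize(im,None,fx=3,fy=3,interpolation=cv2.INTER_CUBIC)[:,:,::-1])
E
```

```text
(no output)
```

View pics/s1.png

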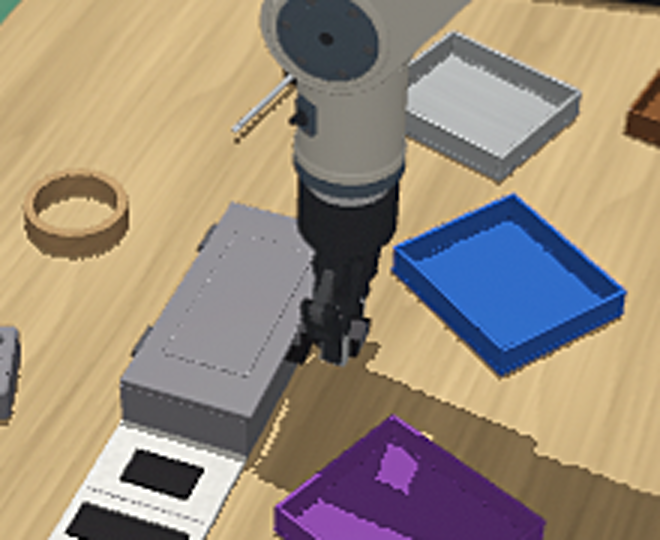

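The pads are on both tabs at crop (330,335). Now I lift along the arc, starting with a short test.

Request:
{"name": "jog_arm", "arguments": {"targets": "2 0 -20.9 0; 5.1 0 -20.3 0; 8.1 0 -19.4 0; 0 0 0 0"}}

```text
clock: 4.55
tcp_pos: [0.513, 0.0315, 0.2662]
orientation: [1.0, 0.006, 0.0, -0.0]
contact_force: [-3.5, 5.4, 3.1]
gripper_width: 0.0281
grip_force: 15.6
```

```bash
python3 - <<'E'
from h import *
b=read_camera("side");im=b["frame"][130:310,220:440]
cv2.imwrite("pics/s2.png",cv2.resize(im,None,fx=3,fy=3,interpolation=cv2.INTER_CUBIC)[:,:,::-1])
o=robot.observe();print(o["contact_force"],o["wrist_torque"])
E
```

```text
[-3.02114474  4.38516105  2.86235258] [0.79298711 0.38731048 0.01228212]
```

View pics/s2.png

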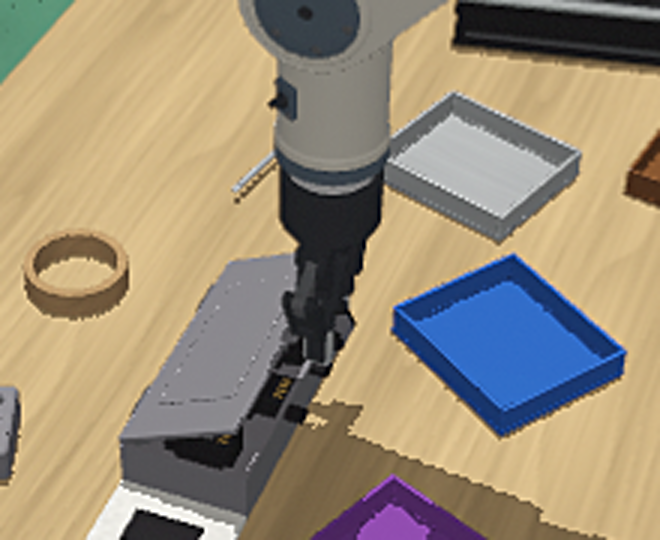

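The lid is rising with the gripper, and packs show under it at (275,395) and (215,440). I continue along the arc.

Request:
{"name": "jog_arm", "arguments": {"targets": "11 0 -17.9 0; 13.4 0 -16.1 0; 15.7 0 -13.9 0; 17.6 0 -11.4 0; 19.2 0 -8.7 0; 20.2 0 -5.7 0; 20.8 0 -2.6 0; 0 0 0 0"}}

```text
clock: 5.6
tcp_pos: [0.6319, 0.033, 0.3416]
orientation: [1.0, 0.006, 0.001, -0.0]
contact_force: [0.9, 4.1, 2.3]
gripper_width: 0.0284
grip_force: 16.0
```

Request:
{"name": "jog_arm", "arguments": {"targets": "20.9 0 0.6 0; 20.7 0 3.6 0; 13.4 0 4.2 0; 0 0 0 0; 0 0 0 0"}}

```text
clock: 6.22
tcp_pos: [0.6861, 0.0336, 0.3328]
orientation: [1.0, 0.006, 0.001, -0.0]
contact_force: [1.8, 6.0, 1.6]
gripper_width: 0.0283
grip_force: 15.9
```

```bash
python3 - <<'E'
from h import *
b=read_camera("side");im=b["frame"][110:310,200:440]
cv2.imwrite("pics/s3.png",cv2.resize(im,None,fx=3,fy=3,interpolation=cv2.INTER_CUBIC)[:,:,::-1])
o=robot.observe();print(o["contact_force"],o["wrist_torque"])
E
```

```text
[2.2576175  4.23226218 0.82876215] [ 0.85868343 -0.32005985 -0.01546076]
```

View pics/s3.png

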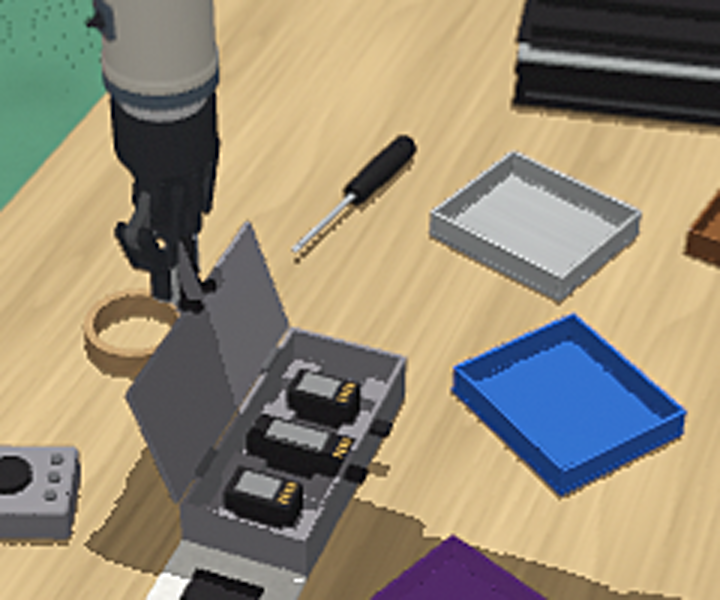

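The lid is open at about 1.9 rad. The packs are short at (262,495) on the left, long at (300,445) in the middle and short at (322,395) on the right. By the marks (long, long, short), the left short pack is the wrong one. I release and back off upward.

Request:
{"name": "jog_arm", "arguments": {"targets": "0 0 0 0; 0 0 0 0; 0 0 0 0; 0 0 -30 0; 0 0 -35 0; -40 0 -10 0; -60 0 0 0; -60 0 0 0", "hand": 75}}

```text
clock: 7.28
tcp_pos: [0.5243, 0.0309, 0.4081]
orientation: [1.0, 0.006, 0.0, 0.0]
contact_force: [-0.7, 0.1, 0.8]
gripper_width: 0.075
grip_force: 0.0
```

Request:
{"name": "jog_arm", "arguments": {"targets": "-60 0 0 0; -60 0 0 0; -60 0 0 0; 0 0 0 0; 0 0 0 0"}}

```text
clock: 7.9
tcp_pos: [0.3466, 0.0288, 0.4086]
orientation: [1.0, 0.006, 0.001, -0.0]
contact_force: [1.2, 0.0, 0.1]
gripper_width: 0.075
grip_force: 0.0
```

```bash
python3 - <<'E'
from h import *
np.set_printoptions(precision=4,suppress=True)
a=read_camera("top");b=read_camera("side")
for p,n in((a,"top"),(b,"side")):
    for s in silhouettes("pack_short_1_mid",p)[:3]:
        m=np.argwhere(s["region"]);print(n,s["score"],s["rect"],w(p,m.mean(0)[::-1],.03 if n=="top" else .025)[0])
yaw=.0126;ex=np.array([np.cos(yaw),np.sin(yaw),0]);ey=np.array([-np.sin(yaw),np.cos(yaw),0]);C=np.array([.5862,.0318,0])
P=lambda x,y,z:C+ex*x+ey*y+[0,0,z]
ims=[]
for p,(r0,c0) in((a,(180,230)),(b,(210,250))):
    im=cv2.resize(p["frame"][r0:r0+120,c0:c0+100],None,fx=4,fy=4,interpolation=cv2.INTER_CUBIC)
    for q in px(p,[P(x,.062+y,.035) for x in(-.028,.028) for y in(-.016,.016)]):
        cv2.circle(im,tuple(int(v) for v in (q-[c0,r0])*4+2),3,(255,0,0),1)
    ims.append(im)
cv2.imwrite("pics/c4.png",np.hstack(ims)[:,:,::-1]); print(robot.observe()["tcp_pos"],P(0,.062,0))
E
```

```text
top 0.83 [262.9, 209.8, 277.0, 231.3] [0.5881 0.0938 0.03  ]
side 0.69 [274.6, 266.7, 305.1, 286.4] [0.5885 0.0981 0.025 ]
[0.3471 0.0289 0.4079] [0.5854 0.0938 0.    ]
```

View pics/c4.png

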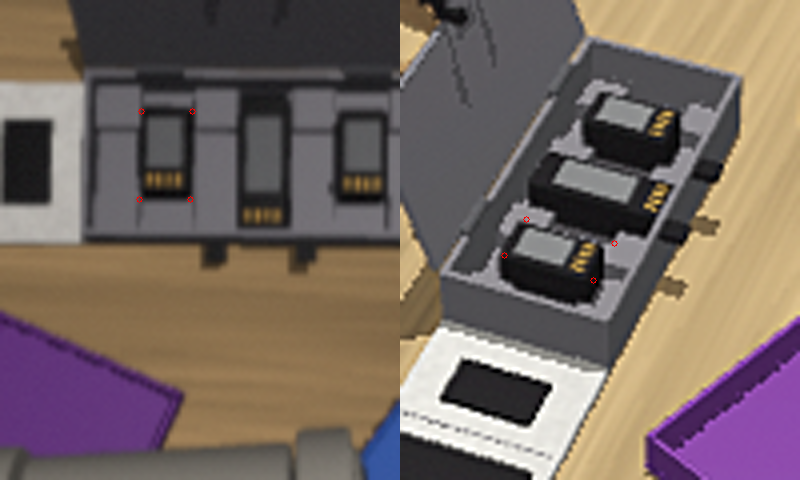

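The top view confirms the left short pack at (166,153) in the crop, which is world (0.587, 0.094). I descend with a 50 mm opening.

Request:
{"name": "jog_arm", "arguments": {"targets": "47.4 -12.4 10 0; 47.4 -12.4 20 0; 47.4 -12.4 20 0; 47.4 -12.4 20 0; 47.2 -12.4 20 0; 0 0 0 0; 0 0 0 0", "hand": 50}}

```text
clock: 8.98
tcp_pos: [0.5819, 0.0938, 0.3169]
orientation: [1.0, 0.006, -0.001, 0.0]
contact_force: [-1.0, -0.2, -0.5]
gripper_width: 0.0501
grip_force: 0.0
```

```bash
python3 - <<'E'
from h import *
o=robot.observe();print(o["tcp_pos"],o["orientation"],o["gripper_width"])
E
```

```text
[0.58185405 0.09379637 0.31691651] [ 9.99978815e-01  6.40198767e-03 -1.16164114e-03  1.88788732e-04] 0.05008375759415274
```

Request:
{"name": "jog_arm", "arguments": {"targets": "1 0 35 0; 0 0 35 0; 0 0 30 0; 0 0 20 0; 0 0 13 0; 0 0 0 0; 0 0 0 0"}}

```text
clock: 9.85
tcp_pos: [0.5834, 0.094, 0.1858]
orientation: [1.0, 0.006, 0.001, -0.0]
contact_force: [0.9, -0.1, -0.3]
gripper_width: 0.0499
grip_force: 0.0
```

Request:
{"name": "jog_arm", "arguments": {"targets": "0 0 0 0; 0 0 0 0; 0 0 0 0; 0 0 0 0; 0 0 0 0; 0 0 0 0", "hand": 20, "grip_force": 40}}

```text
clock: 10.6
tcp_pos: [0.5835, 0.094, 0.186]
orientation: [1.0, 0.006, 0.001, -0.0]
contact_force: [-1.1, 0.3, 6.7]
gripper_width: 0.0312
grip_force: 40.8
```

Request:
{"name": "jog_arm", "arguments": {"targets": "0 0 -10 0; 0 0 -20 0; 0 0 -25 0; 0 0 -25 0; 0 0 -25 0; 0 0 -20 0; 0 0 0 0; 0 0 0 0"}}

```text
clock: 11.6
tcp_pos: [0.5827, 0.0939, 0.3098]
orientation: [1.0, 0.006, -0.0, -0.0]
contact_force: [-0.7, -0.3, -1.2]
gripper_width: 0.0315
grip_force: 39.9
```

```bash
python3 - <<'E'
from h import *
b=read_camera("side");im=b["frame"][130:310,220:440]
cv2.imwrite("pics/s5.png",cv2.resize(im,None,fx=3,fy=3,interpolation=cv2.INTER_CUBIC)[:,:,::-1])
E
```

```text
(no output)
```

View pics/s5.png

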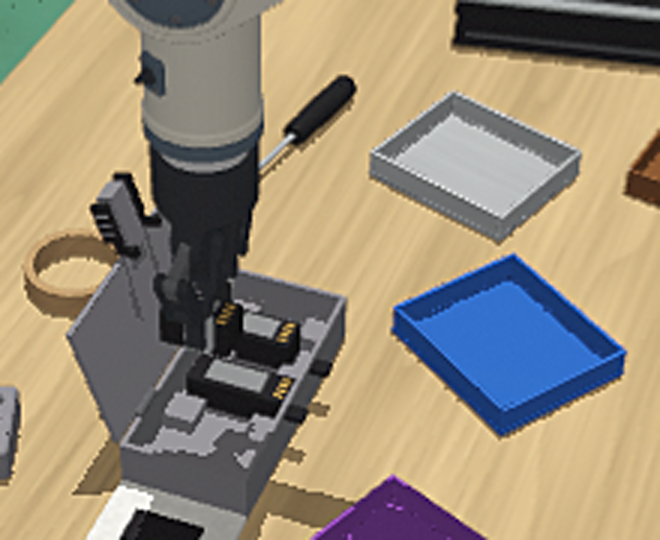

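The pack is in the hand at (200,330) and the left pocket is empty. I carry it to the steel tray.

Request:
{"name": "jog_arm", "arguments": {"targets": "-10 20 0 0; -10 45 0 0; -10.3 47 0 0; -10.3 47 0 0; -10.3 47 0 0; -10.3 47 0 0; -10.3 47 0 0; -10.3 47 0 0"}}

```text
clock: 12.65
tcp_pos: [0.5039, -0.2561, 0.3092]
orientation: [1.0, 0.006, -0.001, -0.0]
contact_force: [1.3, -0.1, -0.1]
gripper_width: 0.0313
grip_force: 39.9
```

Request:
{"name": "jog_arm", "arguments": {"targets": "-6 45 0 0; -5 31 0 0; 0 0 0 0; 0 0 30 0; 0 0 30 0; 0 0 20 0; 0 0 0 0; 0 0 0 0"}}

```text
clock: 13.65
tcp_pos: [0.4956, -0.3301, 0.2304]
orientation: [1.0, 0.007, 0.0, 0.0]
contact_force: [-0.6, -0.3, -1.0]
gripper_width: 0.0315
grip_force: 40.0
```

```bash
python3 - <<'E'
from h import *
b=read_camera("side");im=b["frame"][70:250,320:500]
cv2.imwrite("pics/s6.png",cv2.resize(im,None,fx=3,fy=3,interpolation=cv2.INTER_CUBIC)[:,:,::-1])
E
```

```text
(no output)
```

View pics/s6.png

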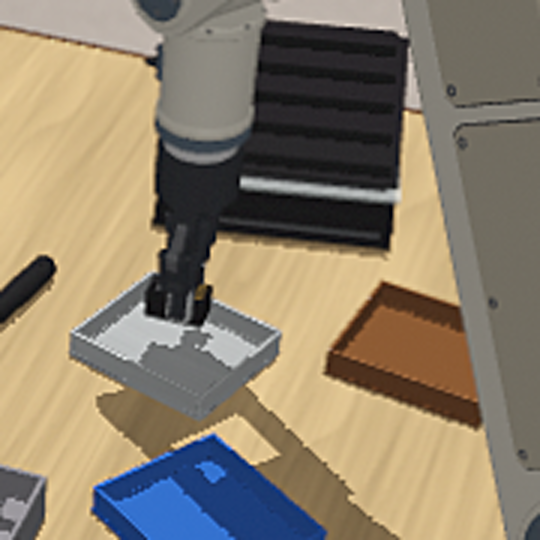

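The pack at (180,300) hangs level over the steel tray. I lower it onto the floor.

Request:
{"name": "jog_arm", "arguments": {"targets": "0 0 20 0; 0 0 15 0; 0 0 7 0; 0 0 2 0; 0 0 1 0; 0 0 0 0; 0 0 0 0"}}

```text
clock: 14.58
tcp_pos: [0.4958, -0.3304, 0.1852]
orientation: [1.0, 0.006, 0.0, 0.0]
contact_force: [-1.2, -0.7, -1.3]
gripper_width: 0.0311
grip_force: 40.1
```

Request:
{"name": "jog_arm", "arguments": {"targets": "0 0 1 0; 0 0 0 0; 0 0 0 0"}}

```text
clock: 14.95
tcp_pos: [0.4958, -0.3304, 0.1849]
orientation: [1.0, 0.006, 0.0, 0.0]
contact_force: [-2.4, 0.5, 8.6]
gripper_width: 0.0313
grip_force: 41.2
```

Request:
{"name": "jog_arm", "arguments": {"targets": "0 0 0 0; 0 0 0 0; 0 0 0 0; 0 0 0 0; 0 0 0 0", "hand": 52}}

```text
clock: 15.58
tcp_pos: [0.4956, -0.3302, 0.1838]
orientation: [1.0, 0.006, -0.0, -0.0]
contact_force: [-0.6, 0.1, -0.4]
gripper_width: 0.052
grip_force: 0.0
```

Request:
{"name": "jog_arm", "arguments": {"targets": "0 0 -15 0; 0 0 -30 0; 0 0 -40 0; 0 0 -40 0; -20 40 -30 0; -20 50 0 0; -20 50 0 0; -20 50 0 0"}}

```text
clock: 16.58
tcp_pos: [0.4173, -0.5227, 0.3404]
orientation: [1.0, 0.007, 0.0, 0.001]
contact_force: [0.6, -1.1, -0.4]
gripper_width: 0.052
grip_force: 0.0
```

```bash
python3 - <<'E'
from h import *
np.set_printoptions(precision=3,suppress=True)
a=read_camera("top");b=read_camera("side")
for s in silhouettes("pack_short_1_mid",a)[:3]: print(s["score"],s["rect"],w(a,np.argwhere(s["region"]).mean(0)[::-1],.03)[0])
f=lambda p,y,x:cv2.resize(p["frame"][y:y+180,x:x+240],(396,297),interpolation=cv2.INTER_CUBIC)
cv2.imwrite("pics/f.png",np.vstack([np.hstack([f(a,120,250),f(b,120,230)]),np.hstack([f(a,120,150),f(b,200,150)])])[:,:,::-1])
o=robot.observe();print(o["tcp_pos"],o["clock"],o["contact_force"])
E
```

```text
0.35 [310.8, 209.4, 323.8, 230.9] [ 0.587 -0.029  0.03 ]
[ 0.417 -0.523  0.34 ] 16.725 [-0.736  0.006 -0.434]
```

View pics/f.png

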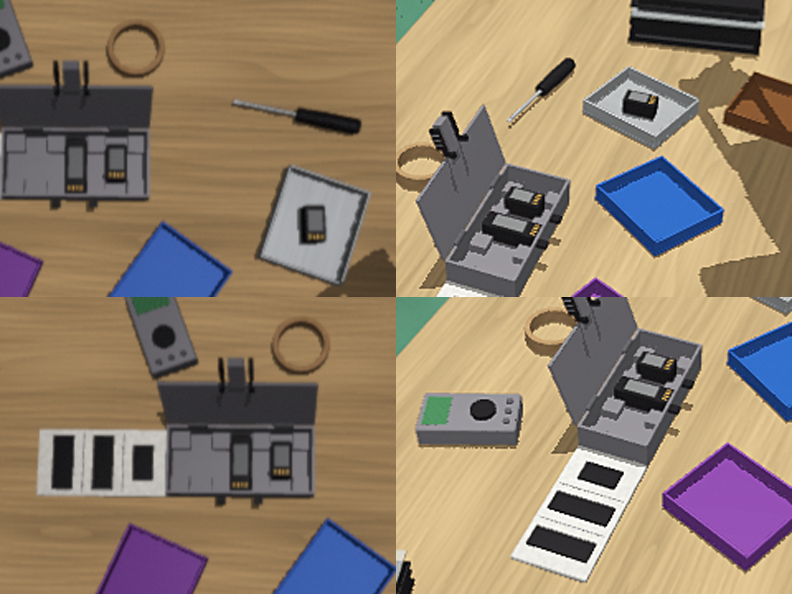

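The short pack lies flat, label up, in the middle of the steel tray at (313,223). The long and the other short pack are in their pockets, the lid stands open and the bystanders have not moved, so I hand in.

```bash
python3 -c "
from workcell import robot
print(robot.sign_off())"
```

```text
the job is handed in; nothing more can be done
None
```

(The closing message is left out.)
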